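# Open the combination lock of the insert box

### The arm

A 7-joint arm with a two-finger parallel gripper is mounted at the origin on the work surface; the furniture and walls round the work are solid. World frame = base frame: x ahead of the robot, y to its left, z up, the work surface at z = 0. Lengths are in m, angles in rad, forces in N, time in s.
With the tool pointing down it reaches from about 0.425 to 0.925 m from the base axis. Payload 6.8 kg.
Tool frame: the origin (TCP) lies midway between the tips of the shut fingers; the grasp point (between the pads) lies 19 mm behind it; z points along the fingers, y is the direction in which the jaws open and shut (so a half turn about z gives the same grasp; the last joint's range is limited). The gripper opens to 85 mm and grips with 20 to 120 N. Pads are 22 mm wide; open, the fingers measure 114 mm over their backs; the gripper's body (76 mm by 85 mm) begins 54 mm behind the grasp point. The pads swing forward as they close: fully open they stand 13 mm farther back than shut.
Start: joints at [-1.385, 0.477, 0.022, 1.555, -0.011, 1.109, -0.083], TCP at [0.195, 0.646, 0.231] pointing down, gripper open.
Joint ranges: [-2.96, 2.96], [-0.34, 2.1], [-1.41, 1.46], [0.24, 2.44], [-1.37, 4.51], [0.17, 1.92], [-2.96, 2.96]. Speed limits (rad/s): [2.39, 2.39, 3.14, 3.14, 3.14, 3.14, 3.14].

### API

Orientations are given as a rotation vector (axis times angle).
In Python, from bench import r gives the robot as it stands. The module is installed in compiled form; this text tells all that it offers.
- The arm moves only by the tool apply_moves, never from a script. Its argument "plan" is a list that holds one entry, the list of rows, each a list of 7 numbers: the turn, a rotation vector about the tool's x, y, z scaled (see below), then the shift along the tool's x, y, z scaled (see below), then the closure, from -1 (fully open) to 1 (shut). In form: [[[wx, wy, wz, tx, ty, tz, grip], ...]]. A call has 1 to 12 rows; each row is the pose to reach, as a shift and turn from the pose commanded when the call began, along the tool's axes at that moment, turning the shorter way round; what a row does not reach only later rows make up. The controller multiplies each number of a shift by 0.4 m and each number of a turn by 180 degrees. A row lasts 1/12 s, in which the tool goes at most 41.7 mm and 7.16 degrees, less where a joint would pass 70% of its speed; a pose out of reach is approached as far as the arm can. A call with a number of a shift or a turn outside -1 to 1 is refused whole. A call with a gripper value outside its range is refused whole. The fingers move at their own pace and stop on an object; "force" is the grip in N (left out, the last holds). Time passes only in rows, so rows that repeat a pose let the fingers close. It gives the time, the measured TCP pose, the force and the opening at its end, in the units of the state.
- r.get_obs(): the state, without advancing time (a new reading comes with each control period).
- r.grab_frame(name): name is "side" or "top"; returns a dict with "pixels" (384x512x3 uint8, blue, green, red), "fx", "fy", "cx", "cy" (pixels), "pose" (4x4, takes a point from camera to world coordinates). Camera axes: x right, y up, looking along -z (the intrinsics and any distortion apply to the point x, -y, -z); pixel columns grow to the right and rows downward; lengths in m; the calibration is good to about 2 mm. A picture is of the moment at which its call begins. There is no depth.
- r.hand_in(): hands the job in, once; it reports no verdict.
The state is a dict: "clock": time; "joints": joint angles; "qvel": joint speeds; "tau": joint torques, N m; "tcp_pos": TCP position; "orientation": TCP orientation; "contact_force": force on the tool from outside, world axes, zero at the start; "moment": the same for the moment, N m; "grip_width": finger opening in m.
Only numpy, scipy, OpenCV 4.12 (cv2) and the standard library are available. Lean on these libraries where they do the work, as an engineer would, in place of code of your own. Each camera call takes 0.05 s, during which the arm holds its last target. There are 200 camera calls.

### The job

Unlock the grey steel insert box: its lock's dial clicks at every hour of a clock face, twelve o'clock being the double white mark next to the lid. From wherever it stands, turn the dial clockwise to three o'clock without going past it, then back anticlockwise to one o'clock, and leave it there. Then draw the U-shaped shackle straight up out of lock and hasp without forcing it, leave the small parts round the box alone, and finish while still holding the shackle in the gripper, upright and still, well clear above the box.

Things in the scene. Friction and masses are not known exactly. Their poses are not given: they have to be found in the camera images.
- insert_box: Closed grey steel box, 180 x 230 x 85 mm, fixed. Origin: centre of its underside; x points from the lock (front) to the lid hinge, y to its left, z up. Lock case (dark steel) on the front: x -170 to -90, y -90 to +74 mm, top flush with the lid (85 mm up). On the case: dial axis at (-130, -45), shackle middle at (-130, +30) mm.
- dial_centre (a point): Middle of the dial's bar grip, on the dial axis, 26 mm above the case's top; axes as the box. The black dial plate (49 mm across) is 7 mm high; the bar on it is 40 mm long, 13 mm thick, from 7 to 33 mm above the case: pinch it across its thickness. A white line on one half of the bar's top is the pointer; the bar lies along it.
- lock_dial (a joint): Dial angle, rad, clockwise from above positive; 0 = pointer at twelve o'clock (box +x, at the double mark). A click every 30 degrees: one o'clock 0.524, three 1.571. Starts between eleven and one. Stops at -1.08 and 2.18. About 0.1 N m passes a click; let go, a spring ball pulls it into the nearest one.
- twelve_mark (a point): The white double mark at twelve o'clock on the case's top, 33 mm from the dial axis towards the lid; axes as the box. Behind the dial sits a second wheel, carried along clockwise, with 100 degrees of lost motion on the way back: the lock opens only with this wheel left at three (within 7 degrees) and the dial at one. Overshot three? Turn anticlockwise to the stop and begin again.
- shackle_crown (a point): Middle of the crown (level top bar) of the loose steel shackle, 0.16 kg, on the bar's centre line, 52 mm above the case's top when locked; z up along the legs, y along the crown. U of 10 mm round bar, legs 50 mm apart, crown straight for 30 mm. It reaches 88 mm down from here, 36 mm of it inside the lock.
- hasp_eye (a point): Centre of the eye in the hasp strap (steel, 3 mm thick, on the case's top, from the lid) through which the shackle's plain leg passes; axes as the box. The other leg, nearer the dial, has a flat bit at its foot that leaves through a slot in the case: with about 1 mm play the shackle must go straight up, and is clear after 39 mm.
- nozzle_b: Brass nozzle, 22 x 25 x 30 mm, standing left of the lock; origin: centre of its underside. To be left alone.
- hex_key_orange: Hex key with an orange sleeve, 30 x 97 x 8 mm, lying front left of the lock; origin: centre of its underside. To be left alone.
- bolt_b: Black cap screw, 13 x 48 x 13 mm, lying right of the box; origin: centre of its underside. To be left alone.
Mind the look-alikes: they are no part of the job. Of the things shaped like the part that bears shackle_crown, the bare steel one is meant.

How it is judged:
On the way, in this order (a step that is already met when the one before it is completed fails the run):
1. the dial is turned clockwise to three o'clock (within 8 degrees), the shackle still down (value of joint lock_dial between 1.43 and 1.71 rad and z of shackle_crown in the frame of insert_box below 0.145 m), for 0.1 s.
2. the dial is turned back to one o'clock (within 8 degrees), the shackle still down (value of joint lock_dial between 0.384 and 0.664 rad and z of shackle_crown in the frame of insert_box below 0.145 m), for 0.2 s.
At the end, for the whole second after the job is handed in: The shackle is held in the gripper, out of the lock and hasp, its crown at least 195 mm above the table (its feet over 20 mm above the lock), upright within 17 degrees, still and touching nothing of the box, and the dial stands at one o'clock within 10 degrees (z of shackle_crown in the frame of insert_box above 0.195 m and angle between shackle_crown's own z axis and vertical below 0.3 rad and contact force between the fingers and shackle above 2 N and contact force between shackle and insert_box below 0.1 N and linear speed of shackle below 0.03 m/s and value of joint lock_dial between 0.35 and 0.7 rad); the arm keeps its last pose, push and grip.
It fails at once if the nozzle, hex key or screw is moved by more than 20 mm (distance of any of nozzle_b, hex_key_orange, bolt_b from where it was at the start of the episode above 0.02 m).
It fails at once if the shackle is forced: more than 60 N between it and the lock (contact force between shackle and insert_box above 60 N).
It also fails if it takes over 48 s, if anything falls off the work surface, if the arm or the gripper's body presses on something with over 40 N, if the wrist force passes 120 N, or if a joint passes its speed limit or range.

## Working session

There is one attempt and no reset: what is moved stays moved. The work goes in short steps, Python scripts to look and compute and a tool call to move; the robot and the scene stay as the last step left them, time stands still between calls to the robot, and variables do not carry over. Pictures are saved under pics/ and viewed, on a budget of 10 in all, crops included, one or two more only if the job needs it, and the job is handed in when it is done.

Besides the shell and the picture viewer there is one more tool, called after "Emit:" in YAML: its name, and indented under it one key for each argument. apply_moves: Moves the arm, as the interface text tells. Its arguments: {"type":"object","properties":{"plan":{"type":"array","items":{"type":"array","items":{"type":"array","items":{"type":"number","minimum":-1,"maximum":1}}}},"force":{"type":"number"}},"required":["plan"]}

```bash
mkdir -p pics
python3 - <<'E'
from bench import r
import cv2,numpy as np
np.set_printoptions(precision=4,suppress=True)
for n in("top","side"):
    f=r.grab_frame(n); cv2.imwrite(f"pics/{n}0.png",f["pixels"]); print({k:v for k,v in f.items() if k!="pixels"})
print(r.get_obs())
E
```

```text
{'fx': 375.58849744548814, 'fy': 375.58849744548814, 'cx': 258.47740981037543, 'cy': 192.2484860125791, 'pose': array([[-0.0196,  0.9831, -0.1818,  0.3215],
       [-0.9997, -0.0214, -0.0078, -0.0624],
       [-0.0116,  0.1816,  0.9833,  1.0921],
       [ 0.    ,  0.    ,  0.    ,  1.    ]])}
{'fx': 446.8947102016808, 'fy': 446.8947102016808, 'cx': 248.70647584133906, 'cy': 190.45884145595056, 'pose': array([[-0.996 ,  0.0376, -0.0814,  0.3827],
       [-0.0891, -0.5168,  0.8515,  0.8589],
       [-0.01  ,  0.8553,  0.518 ,  0.6546],
       [ 0.    ,  0.    ,  0.    ,  1.    ]])}
{'clock': 0.1, 'joints': array([-1.3851,  0.4777,  0.0224,  1.5563, -0.0115,  1.1093, -0.0831]), 'qvel': array([ 0.0012, -0.0006, -0.0012, -0.0019, -0.0007,  0.0005,  0.0011]), 'tau': array([  0.0043, -59.7753,   1.6138, -28.1953,   0.0129,   0.0051,
         0.    ]), 'tcp_pos': array([0.1953, 0.6456, 0.2304]), 'orientation': array([-0.4598, -3.1076,  0.0026]), 'contact_force': array([ 0.0507, -0.2862,  0.5567]), 'moment': array([-0.0291,  0.0033,  0.0208]), 'grip_width': 0.08537654772585028}
```

View pics/top0.png

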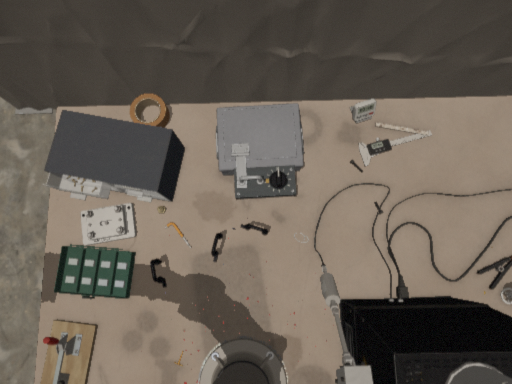

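View pics/side0.png

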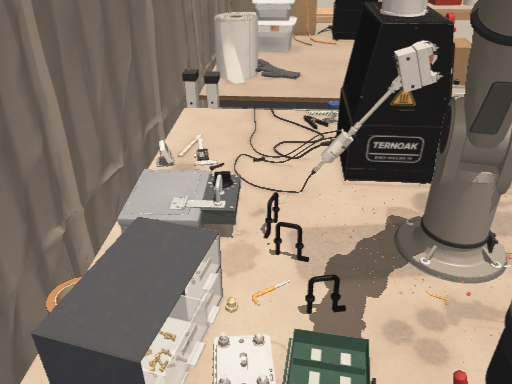

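The bare steel shackle is in the lock, at top (258,180) and side (219,190). The black look-alikes lie on the table at top (255,228), (217,245) and (158,272). I'll confirm this in an enlarged crop of both views.

Run:
```python
import cv2,numpy as np
a=cv2.imread("pics/top0.png")[95:205,205:315]; b=cv2.imread("pics/side0.png")[160:240,115:245]
a=cv2.resize(a,None,fx=5,fy=5,interpolation=cv2.INTER_CUBIC)
cv2.imwrite("pics/c1.png",a)
b=cv2.resize(b,None,fx=6,fy=6,interpolation=cv2.INTER_CUBIC)
cv2.imwrite("pics/c2.png",b)
```

```text
(no output)
```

View pics/c1.png

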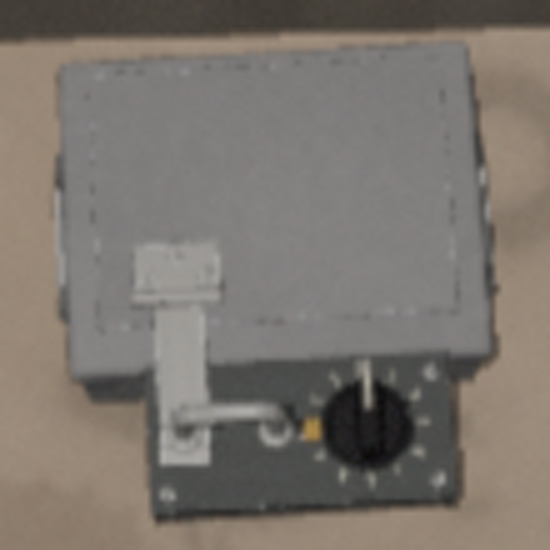

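View pics/c2.png

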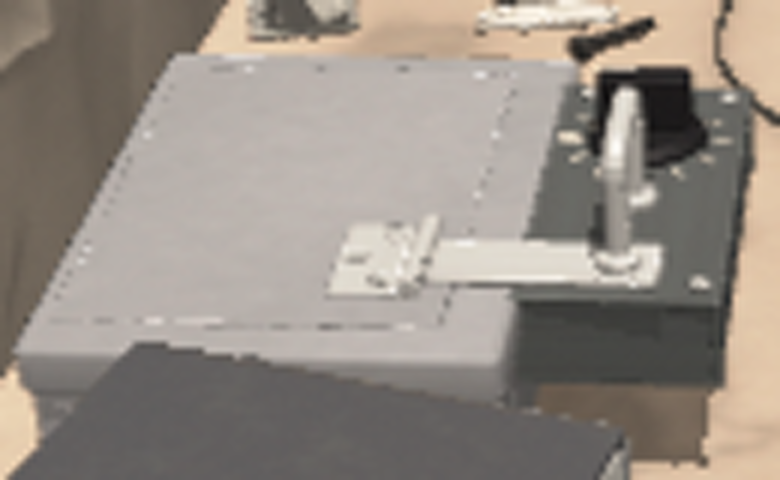

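The top crop shows the steel shackle, its plain leg through the hasp strap at (183,437) and its other leg at (277,430). The dial is at (367,425) with its pointer at about twelve. The side crop confirms the bare steel U at (622,170). Next I'll fit the box pose from features in both views.

```bash
cat > h.py <<'E'
import numpy as np
from scipy.spatial.transform import Rotation as R
np.set_printoptions(precision=4,suppress=True)
def proj(f,P):
    T=np.array(f["pose"]); p=(np.atleast_2d(P)-T[:3,3])@T[:3,:3]
    return np.c_[f["cx"]+f["fx"]*p[:,0]/-p[:,2], f["cy"]-f["fy"]*p[:,1]/-p[:,2]]
def world(q,P):
    return R.from_euler('z',q[2]).apply(np.atleast_2d(P))+[q[0],q[1],q[3] if len(q)>3 else 0]
E
python3 - <<'E'
from h import *; from bench import r
from scipy.optimize import least_squares
top=r.grab_frame("top"); side=r.grab_frame("side")
m=1e-3
t=[((90,115,85),(60,67)),((90,-115,85),(468,45)),((-170,74,85),(155,517)),((-170,-90,85),(457,499)),((-130,55,85),(184,437)),((-130,5,85),(277,431)),((-130,30,137),(230,409)),((-130,-45,118),(368,418)),((-97,-45,85),(365,368))]
s=[((90,115,85),(18,355)),((90,-115,85),(175,57)),((-90,-115,85),(582,68)),((-90,115,85),(505,366)),((-170,74,85),(727,303)),((-170,-90,85),(750,95)),((-130,55,85),(617,258)),((-130,5,85),(640,195)),((-97,-45,85),(572,137))]
Pt=np.array([a for a,_ in t])*m; ut=np.array([b for _,b in t])/5+[204.6,94.6]
Ps=np.array([a for a,_ in s])*m; us=np.array([b for _,b in s])/6+[114.58,159.58]
def res(q): return np.r_[proj(top,world(q,Pt))-ut, proj(side,world(q,Ps))-us].ravel()
for q0 in ([.6,0,0],[.6,0,0,0]):
    o=least_squares(res,q0,loss='soft_l1'); print(o.x,o.cost); print(res(o.x).reshape(-1,2))
q=o.x
for sub in (0,1):
  rr=(lambda q:(proj(top,world(q,Pt))-ut).ravel()) if sub==0 else (lambda q:(proj(side,world(q,Ps))-us).ravel())
  print(least_squares(rr,[.6,0,0],loss='soft_l1').x)
q=least_squares(res,[.6,0,0],loss='soft_l1').x
np.save("q.npy",q)
print("dial",world(q,[-.13,-.045,.111]),"crown",world(q,[-.13,.03,.137]))
o=r.get_obs(); print(o["tcp_pos"],R.from_rotvec(o["orientation"]).as_matrix())
E
```

```text
[ 0.6685 -0.0586  0.0393] 9.50721886453399
[[ 0.0977  0.138 ]
 [-0.8955 -0.3177]
 [-0.1836 -0.9181]
 [-0.446  -0.9308]
 [ 0.2382  0.3121]
 [-0.1578  0.418 ]
 [-0.4955  1.1923]
 [ 0.3402 -0.7281]
 [-0.3702  0.2479]
 [ 1.0455 -1.5218]
 [ 0.4043 -0.5056]
 [-0.8736 -1.3306]
 [-0.6754 -1.7273]
 [-0.5264 -0.714 ]
 [ 0.3904 -0.799 ]
 [ 1.3854  1.9605]
 [-0.2506  1.2841]
 [ 0.1553  0.4028]]
[ 0.6688 -0.0591  0.039  -0.0016] 8.943155984730968
[[ 0.3202  0.2469]
 [-0.7956 -0.1775]
 [-0.0107 -0.9415]
 [-0.3688 -0.9299]
 [ 0.4045  0.3144]
 [-0.0203  0.4276]
 [-0.3346  1.2056]
 [ 0.4518 -0.7063]
 [-0.257   0.283 ]
 [ 1.0753 -1.0454]
 [ 0.4294 -0.0563]
 [-0.9201 -0.8689]
 [-0.748  -1.2343]
 [-0.6352 -0.2187]
 [ 0.3096 -0.3279]
 [ 1.3     2.4497]
 [-0.3286  1.7664]
 [ 0.0984  0.8753]]
[ 0.6683 -0.0597  0.034 ]
[ 0.6681 -0.0555  0.044 ]
dial [[ 0.5404 -0.1087  0.111 ]] crown [[ 0.5374 -0.0338  0.137 ]]
[0.1954 0.6457 0.2307] [[-0.9572  0.2896 -0.0003]
 [ 0.2896  0.9571 -0.0011]
 [-0.0001 -0.0012 -1.    ]]
```

```bash
cat >> h.py <<'E'
def units(o,pos,yaw=None):
    """move numbers from obs o to TCP pos, tool pointing down, tool-y at world angle yaw (deg)"""
    M=R.from_rotvec(o["orientation"]); sh=M.inv().apply(np.array(pos)-o["tcp_pos"])/.4
    if yaw is None: w=np.zeros(3)
    else:
        a=np.radians(yaw); y=np.array([np.cos(a),np.sin(a),0]); z=np.array([0,0,-1.]); 
        w=(M.inv()*R.from_matrix(np.c_[np.cross(y,z),y,z])).as_rotvec()/np.pi
    return np.r_[w,sh]
E
python3 - <<'E'
from h import *; from bench import r
o=r.get_obs(); print(units(o,[.195,.646,.34],92.25),units(o,[.44,.44,.34],92.25))
E
```

```text
[-0.0004 -0.     -0.106   0.0011  0.0001 -0.2733] [-0.0004 -0.     -0.106  -0.7343 -0.3155 -0.2729]
```

Emit:
apply_moves:
  plan:
    - [[0,0,-0.03,0,0,-0.1,0.05],[0,0,-0.06,0,0,-0.2,0.05],[0,0,-0.09,0,0,-0.272,0.05],[0,0,-0.106,-0.1,-0.04,-0.272,0.05],[0,0,-0.106,-0.2,-0.08,-0.272,0.05],[0,0,-0.106,-0.3,-0.12,-0.272,0.05],[0,0,-0.106,-0.4,-0.17,-0.272,0.05],[0,0,-0.106,-0.5,-0.21,-0.272,0.05],[0,0,-0.106,-0.6,-0.25,-0.272,0.05],[0,0,-0.106,-0.68,-0.29,-0.272,0.05],[0,0,-0.106,-0.734,-0.316,-0.272,0.05],[0,0,-0.106,-0.734,-0.316,-0.272,0.05]]
  force: 60

```text
clock: 1.2
tcp_pos: [0.4466, 0.4331, 0.3402]
orientation: [-0.043, 3.138, -0.005]
contact_force: [0.7, 0.4, -0.4]
grip_width: 0.0407
```

Run:
```python
from h import *; from bench import r
o=r.get_obs(); print(o["tcp_pos"],o["joints"],o["grip_width"],o["contact_force"]); print(units(o,[.53,.16,.34],92.25),units(o,[.5404,-.1087,.25],92.25))
```

```text
[0.4466 0.4331 0.3402] [-0.9389  0.3105  0.0869  1.5547 -0.023   1.2778  0.7487] 0.040655072499997905 [ 0.708   0.3703 -0.4004]
[-0.001   0.001  -0.0038 -0.1897 -0.6881  0.0033] [-0.001   0.001  -0.0038 -0.1966 -1.3596  0.2305]
```

Emit:
apply_moves:
  plan:
    - [[0,0,0,-0.03,-0.1,0,0.05],[0,0,0,-0.06,-0.2,0,0.05],[0,0,0,-0.09,-0.3,0,0.05],[0,0,0,-0.12,-0.4,0,0.05],[0,0,0,-0.14,-0.5,0,0.05],[0,0,0,-0.17,-0.6,0,0.05],[0,0,0,-0.18,-0.7,0,0.05],[0,0,0,-0.19,-0.8,0,0.05],[0,0,0,-0.195,-0.9,0.02,0.05],[0,0,0,-0.195,-0.98,0.04,0.05],[0,0,0,-0.195,-0.98,0.05,0.05],[0,0,0,-0.195,-0.98,0.05,0.05]]

```text
clock: 2.2
tcp_pos: [0.5325, 0.0494, 0.3192]
orientation: [0.055, -3.139, 0.001]
contact_force: [-1.0, 1.3, 0.1]
grip_width: 0.0407
```

Run:
```python
from h import *; from bench import r
o=r.get_obs(); print(o["tcp_pos"],o["joints"],o["grip_width"],o["contact_force"]); print(units(o,[.5404,-.1087,.22],92.25),units(o,[.5404,-.1087,.14],92.25))
```

```text
[0.5325 0.0494 0.3192] [-0.4678  0.1677  0.2981  1.7938 -0.0527  1.1895  1.4516] 0.040656626851902425 [-0.9523  1.3118  0.1391]
[-0.0001 -0.0005 -0.0014 -0.0063 -0.3955  0.2482] [-0.0001 -0.0005 -0.0014 -0.0066 -0.3954  0.4482]
```

Emit:
apply_moves:
  plan:
    - [[0,0,0,0,-0.1,0,0.05],[0,0,0,0,-0.2,0,0.05],[0,0,0,0,-0.3,0.1,0.05],[0,0,0,-0.006,-0.396,0.2,0.05],[0,0,-0.0014,-0.006,-0.396,0.3,0.05],[0,0,-0.0014,-0.006,-0.396,0.4,0.05],[0,0,-0.0014,-0.006,-0.396,0.4,0.05],[0,0,-0.0014,-0.006,-0.396,0.4,0.05],[0,0,-0.0014,-0.006,-0.396,0.4,0.05]]

```text
clock: 2.95
tcp_pos: [0.5419, -0.105, 0.1597]
orientation: [0.072, -3.139, -0.001]
contact_force: [-0.2, 0.3, 0.4]
grip_width: 0.0405
```

Run:
```python
from h import *; from bench import r
import cv2
o=r.get_obs(); print(o["tcp_pos"],o["joints"],o["grip_width"],o["contact_force"]); print(units(o,[.5404,-.1087,.097],92.25))
a=r.grab_frame("top")["pixels"][130:220,210:330]; b=r.grab_frame("side")["pixels"][120:240,145:265]
a=cv2.resize(a,(480,360),interpolation=cv2.INTER_CUBIC);b=cv2.resize(b,(480,480),interpolation=cv2.INTER_CUBIC)
c=np.zeros((480,800,3),np.uint8); c[:360,:320]=a[:,:320]; c[:,320:]=b
cv2.imwrite("pics/a1.png",c)
```

```text
[ 0.5419 -0.105   0.1597] [-0.2114  0.3731  0.3632  1.94   -0.1722  0.8602  1.8584] 0.040484328817005345 [-0.1555  0.3105  0.3584]
[ 0.0002 -0.0006  0.002   0.004  -0.0091  0.1568]
```

View pics/a1.png

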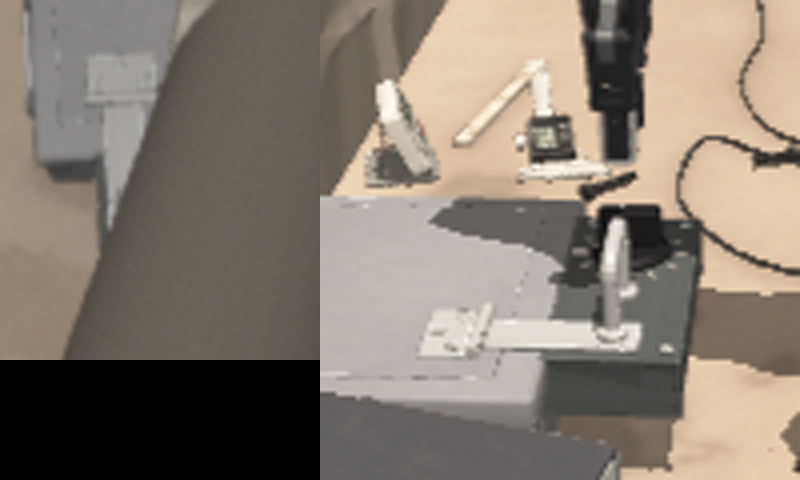

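Emit:
apply_moves:
  plan:
    - [[0,0,0.002,0.004,-0.009,0.03,0.05],[0,0,0.002,0.004,-0.009,0.06,0.05],[0,0,0.002,0.004,-0.009,0.06,0.05],[0,0,0.002,0.004,-0.009,0.06,0.05]]

```text
clock: 3.38
tcp_pos: [0.5405, -0.1098, 0.1365]
orientation: [-0.06, 3.141, 0.001]
contact_force: [-0.2, 0.2, 0.8]
grip_width: 0.0407
```

Run:
```python
from h import *; from bench import r
o=r.get_obs(); print(o["tcp_pos"],o["qvel"],o["contact_force"]); print(units(o,[.5404,-.1087,.097],92.25))
```

```text
[ 0.5405 -0.1098  0.1365] [ 0.0001 -0.0071  0.0045 -0.0103  0.0006  0.0015 -0.0008] [-0.2051  0.2423  0.791 ]
[ 0.0001  0.     -0.0004  0.0003  0.0028  0.0987]
```

Emit:
apply_moves:
  plan:
    - [[0,0,0,0,0.003,0.03,0.05],[0,0,0,0,0.003,0.06,0.05],[0,0,0,0,0.003,0.08,0.05],[0,0,0,0,0.003,0.097,0.05],[0,0,0,0,0.003,0.097,0.05],[0,0,0,0,0.003,0.097,0.4],[0,0,0,0,0.003,0.097,0.55],[0,0,0,0,0.003,0.097,0.65],[0,0,0,0,0.003,0.097,1],[0,0,0,0,0.003,0.097,1],[0,0,0,0,0.003,0.097,1],[0,0,0,0,0.003,0.097,1]]
  force: 40

```text
clock: 4.38
tcp_pos: [0.5406, -0.1084, 0.0978]
orientation: [-0.06, 3.14, 0.002]
contact_force: [-1.4, 4.9, 6.9]
grip_width: 0.012
```

Run:
```python
from h import *; from bench import r
o=r.get_obs(); print(o["tcp_pos"],o["joints"],o["contact_force"],o["moment"],o["grip_width"]); print(units(o,[.5404,-.1087,.097],92.25))
```

```text
[ 0.5406 -0.1084  0.0978] [-0.1767  0.4606  0.3333  1.9854 -0.2216  0.7295  1.8992] [-1.4448  4.8703  6.9154] [ 0.9328  0.3357 -0.0256] 0.011989021390027242
[ 0.0003  0.0002 -0.0004  0.0006 -0.0008  0.002 ]
```

Emit:
apply_moves:
  plan:
    - [[0,0,0.03,0,0.002,-0.002,1],[0,0,0.06,0,0.002,-0.002,1],[0,0,0.09,0,0.002,-0.002,1],[0,0,0.12,0,0.002,-0.002,1],[0,0,0.15,0,0.002,-0.002,1],[0,0,0.18,0,0.002,-0.002,1],[0,0,0.21,0,0.002,-0.002,1],[0,0,0.24,0,0.002,-0.002,1],[0,0,0.25,0,0.002,-0.002,1],[0,0,0.25,0,0.002,-0.002,1],[0,0,0.25,0,0.002,-0.002,1]]

```text
clock: 5.3
tcp_pos: [0.5409, -0.1073, 0.0979]
orientation: [1.144, 2.925, 0.001]
contact_force: [2.8, 4.4, -4.4]
grip_width: 0.0123
```

Run:
```python
from h import *; from bench import r
o=r.get_obs(); print(o["tcp_pos"],o["joints"],o["contact_force"],o["moment"],o["grip_width"]); print(units(o,[.5404,-.1087,.097],2.25))
```

```text
[ 0.5409 -0.1073  0.0979] [-0.3334  0.4944  0.5384  1.9953 -0.3675  0.7464  1.2509] [ 2.7767  4.4216 -4.3646] [ 0.8977 -0.5552 -0.074 ] 0.012258619961126972
[ 0.0003 -0.0001  0.2501 -0.0014 -0.0034  0.0022]
```

Emit:
apply_moves:
  plan:
    - [[0,0,0.03,0,0,0,1],[0,0,0.06,0,0,0,1],[0,0,0.09,0,0,0,1],[0,0,0.12,0,0,0,1],[0,0,0.15,0,0,0,1],[0,0,0.18,0,0,0,1],[0,0,0.205,0,0,0,1],[0,0,0.225,0,0,0,1],[0,0,0.238,0,0,0,1],[0,0,0.247,0,0,0,1],[0,0,0.247,0,0,0,1],[0,0,0.247,0,0,0,1]]

```text
clock: 6.3
tcp_pos: [0.5418, -0.1068, 0.0979]
orientation: [2.165, 2.275, 0.003]
contact_force: [4.8, 6.0, -5.8]
grip_width: 0.0121
```

Run:
```python
from h import *; from bench import r
o=r.get_obs(); print(o["tcp_pos"],o["joints"],o["contact_force"],o["moment"],o["grip_width"]); print(units(o,[.5404,-.1087,.097],2.25))
import cv2
b=r.grab_frame("side")["pixels"][150:230,185:265]
cv2.imwrite("pics/a2.png",cv2.resize(b,None,fx=6,fy=6,interpolation=cv2.INTER_CUBIC))
```

```text
[ 0.5418 -0.1068  0.0979] [-0.4785  0.5533  0.7436  2.0028 -0.5301  0.7836  0.6277] [ 4.7995  5.9975 -5.8012] [ 1.145  -1.1014 -0.0583] 0.012092306897962445
[ 0.0007 -0.0003  0.0033 -0.0045 -0.0038  0.0022]
```

View pics/a2.png

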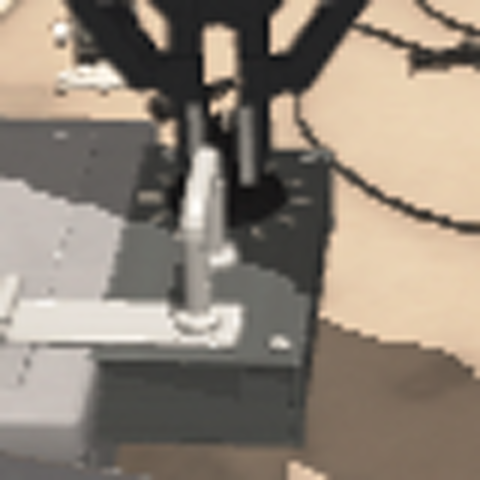

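Emit:
apply_moves:
  plan:
    - [[0,0,0.003,0,0,0,0.4],[0,0,0.003,0,0,0,0.4],[0,0,0.003,0,0,0,0.4],[0,0,0.003,0,0,0,0.4],[0,0,0.003,0,0,0,0.4]]

```text
clock: 6.77
tcp_pos: [0.5401, -0.109, 0.0982]
orientation: [2.18, 2.262, -0.0]
contact_force: [1.1, 0.6, 0.3]
grip_width: 0.0253
```

Run:
```python
from h import *; from bench import r
o=r.get_obs(); print(o["tcp_pos"],o["contact_force"],o["moment"],o["grip_width"]); print(units(o,[.5404,-.1087,.097],2.25))
import cv2
b=r.grab_frame("side")["pixels"][160:220,195:255]
cv2.imwrite("pics/a3.png",cv2.resize(b,None,fx=8,fy=8,interpolation=cv2.INTER_CUBIC))
```

```text
[ 0.5401 -0.109   0.0982] [1.1266 0.6405 0.3319] [ 0.0345 -0.0081  0.0384] 0.025320829994652835
[-0.      0.0001 -0.0008  0.0007  0.0009  0.0029]
```

View pics/a3.png

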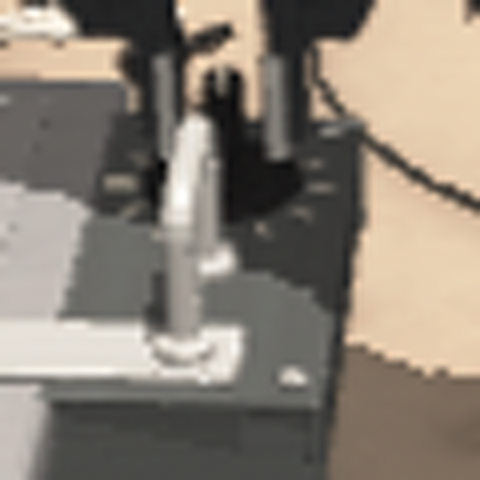

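Emit:
apply_moves:
  plan:
    - [[0,0,0,0.005,0.004,0,0.4],[0,0,0,0.005,0.004,0,0.4],[0,0,0,0.005,0.004,0,1],[0,0,0,0.005,0.004,0,1],[0,0,0,0.005,0.004,0,1],[0,0,0,0.005,0.004,0,1]]

```text
clock: 7.32
tcp_pos: [0.542, -0.1062, 0.0982]
orientation: [2.179, 2.263, 0.001]
contact_force: [0.5, 1.0, 2.0]
grip_width: 0.0118
```

Emit:
apply_moves:
  plan:
    - [[0,0,-0.03,0,0,0,1],[0,0,-0.06,0,0,0,1],[0,0,-0.09,0,0,0,1],[0,0,-0.12,0,0,0,1],[0,0,-0.15,0,0,0,1],[0,0,-0.18,0,0,0,1],[0,0,-0.21,0,0,0,1],[0,0,-0.24,0,0,0,1],[0,0,-0.27,0,0,0,1],[0,0,-0.3,0,0,0,1],[0,0,-0.32,0,0,0,1],[0,0,-0.333,0,0,0,1]]

```text
clock: 8.32
tcp_pos: [0.5404, -0.1072, 0.0982]
orientation: [-0.754, -3.048, 0.001]
contact_force: [-4.0, -0.6, 6.4]
grip_width: 0.0119
```

Emit:
apply_moves:
  plan:
    - [[0,0,0,0,0,0,1],[0,0,0,0,0,0,1],[0,0,0,0,0,0,1]]

```text
clock: 8.57
tcp_pos: [0.5404, -0.1072, 0.0982]
orientation: [-0.759, -3.046, 0.001]
contact_force: [-4.8, -1.0, 6.7]
grip_width: 0.012
```

Run:
```python
from h import *; from bench import r
o=r.get_obs(); print(o["tcp_pos"],o["contact_force"],o["moment"],o["grip_width"]); print(units(o,[.5418,-.107,.097],62.25))
```

```text
[ 0.5404 -0.1072  0.0982] [-4.7513 -1.0083  6.7025] [-0.1689  0.9109 -0.0213] 0.011953605484517592
[-0.0004 -0.0006 -0.0013 -0.0028  0.002   0.0029]
```

Emit:
apply_moves:
  plan:
    - [[0,0,0,0,0,0,0.4],[0,0,0,0,0,0,0.3],[0,0,0,0,0,0,0.3],[0,0,0,0,0,0,0.3],[0,0,0,0,0,-0.05,0.3],[0,0,0,0,0,-0.12,0.3],[0,0,0,0,0,-0.2,0.1],[0,0,0.04,0,0,-0.25,0.1],[0,0,0.08,0,0,-0.3,0.1],[0,0,0.1,0,0,-0.3,0.1],[0,0,0.1,0,0,-0.3,0.1],[0,0,0.1,0,0,-0.3,0.1]]

```text
clock: 9.57
tcp_pos: [0.5417, -0.106, 0.2179]
orientation: [-1.221, -2.894, 0.0]
contact_force: [0.1, 0.3, -0.5]
grip_width: 0.0384
```

Run:
```python
from h import *; from bench import r
o=r.get_obs(); print(o["tcp_pos"],o["contact_force"],o["moment"],o["grip_width"]); print(units(o,[.5388,-.0322,.2],2.25))
import cv2
b=r.grab_frame("side")["pixels"][155:235,175:255]
cv2.imwrite("pics/a4.png",cv2.resize(b,None,fx=7,fy=7,interpolation=cv2.INTER_CUBIC))
```

```text
[ 0.5417 -0.106   0.2179] [ 0.137   0.2744 -0.4946] [ 0.0687  0.0307 -0.0064] 0.038436391633690434
[-0.0001 -0.0001  0.2333  0.1371  0.1236  0.0446]
```

View pics/a4.png

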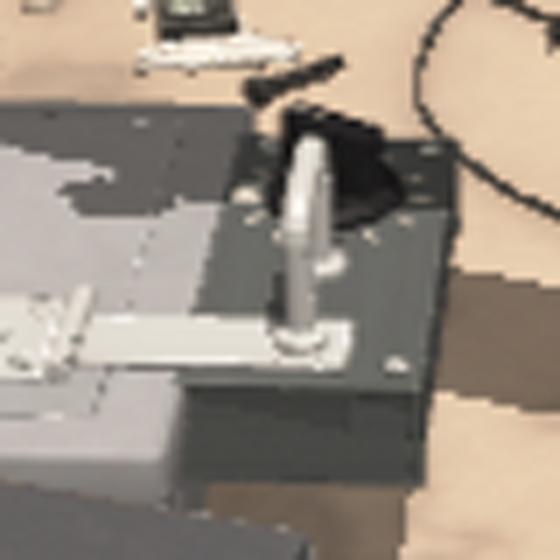

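The dial bar now lies diagonally towards one o'clock at (340,170), and the shackle is still down. I'm moving over the crown.

Emit:
apply_moves:
  plan:
    - [[0,0,0.035,0.03,0.03,0,0],[0,0,0.07,0.07,0.06,0,0],[0,0,0.105,0.1,0.09,0,0],[0,0,0.14,0.138,0.122,0,0],[0,0,0.175,0.138,0.122,0.02,0],[0,0,0.21,0.138,0.122,0.04,0],[0,0,0.233,0.138,0.122,0.045,0],[0,0,0.233,0.138,0.122,0.045,0],[0,0,0.233,0.138,0.122,0.045,0],[0,0,0.233,0.138,0.122,0.045,0]]

```text
clock: 10.45
tcp_pos: [0.5384, -0.0329, 0.1999]
orientation: [-2.176, -2.265, 0.001]
contact_force: [-0.2, -0.1, -0.5]
grip_width: 0.0425
```

Run:
```python
from h import *; from bench import r
o=r.get_obs(); print(o["tcp_pos"],o["joints"],o["contact_force"],o["moment"],o["grip_width"]); print(units(o,[.538,-.032,.119],2.25))
```

```text
[ 0.5384 -0.0329  0.1999] [-0.6602  0.3573  0.7613  1.9508 -0.301   0.9492  0.2877] [-0.2289 -0.1255 -0.5428] [-0.0872  0.0163  0.018 ] 0.042460313163142555
[-0.0002  0.0001  0.0003  0.0024 -0.0007  0.2022]
```

Descend and grip gently at 25 N first, so that I can centre the tool before gripping firmly.

Emit:
apply_moves:
  plan:
    - [[0,0,0,0.002,-0.001,0.04,0],[0,0,0,0.002,-0.001,0.08,0],[0,0,0,0.002,-0.001,0.12,0],[0,0,0,0.002,-0.001,0.16,0],[0,0,0,0.002,-0.001,0.19,0],[0,0,0,0.002,-0.001,0.202,0],[0,0,0,0.002,-0.001,0.202,0.3],[0,0,0,0.002,-0.001,0.202,0.5],[0,0,0,0.002,-0.001,0.202,1],[0,0,0,0.002,-0.001,0.202,1],[0,0,0,0.002,-0.001,0.202,1],[0,0,0,0.002,-0.001,0.202,1]]
  force: 25

```text
clock: 11.45
tcp_pos: [0.5388, -0.0321, 0.1201]
orientation: [2.179, 2.262, 0.002]
contact_force: [1.6, -1.4, 4.1]
grip_width: 0.0091
```

Run:
```python
from h import *; from bench import r
o=r.get_obs(); print(o["tcp_pos"],o["contact_force"],o["moment"],o["grip_width"]); print(units(o,[.538,-.032,.119],2.25))
```

```text
[ 0.5388 -0.0321  0.1201] [ 1.5752 -1.3823  4.0716] [-0.1407 -0.0772 -0.0319] 0.009146352817522513
[ 0.0006 -0.     -0.0006  0.0003 -0.002   0.0028]
```

Emit:
apply_moves:
  plan:
    - [[0,0,0,0,0.002,0,1],[0,0,0,0,0.002,0,1],[0,0,0,0,0.002,-0.004,1],[0,0,0,0,0.002,-0.008,1],[0,0,0,0,0.002,-0.012,1],[0,0,0,0,0.002,-0.016,1],[0,0,0,0,0.002,-0.02,1],[0,0,0,0,0.002,-0.02,1]]
  force: 60

```text
clock: 12.12
tcp_pos: [0.5389, -0.0319, 0.1275]
orientation: [2.179, 2.262, 0.0]
contact_force: [0.5, -0.3, -2.7]
grip_width: 0.0077
```

Only 2.7 N of resistance, which is about the shackle's weight plus rubbing, so it is unlocked and coming out. I'll keep raising it.

Emit:
apply_moves:
  plan:
    - [[0,0,0,0,0,-0.006,1],[0,0,0,0,0,-0.014,1],[0,0,0,0,0,-0.022,1],[0,0,0,0,0,-0.03,1],[0,0,0,0,0,-0.038,1],[0,0,0,0,0,-0.046,1],[0,0,0,0,0,-0.05,1],[0,0,0,0,0,-0.05,1]]

```text
clock: 12.78
tcp_pos: [0.5391, -0.0319, 0.1478]
orientation: [2.179, 2.262, 0.001]
contact_force: [-0.5, -0.3, -2.0]
grip_width: 0.0077
```

Run:
```python
from h import *; from bench import r
o=r.get_obs(); print(o["tcp_pos"],o["contact_force"],o["moment"],o["grip_width"])
import cv2
b=r.grab_frame("side")["pixels"][140:230,175:265]
cv2.imwrite("pics/a5.png",cv2.resize(b,None,fx=6,fy=6,interpolation=cv2.INTER_CUBIC))
```

```text
[ 0.5391 -0.0319  0.1478] [-0.503  -0.2826 -2.0451] [-0.0326 -0.0731  0.0102] 0.0077208174703152655
```

View pics/a5.png

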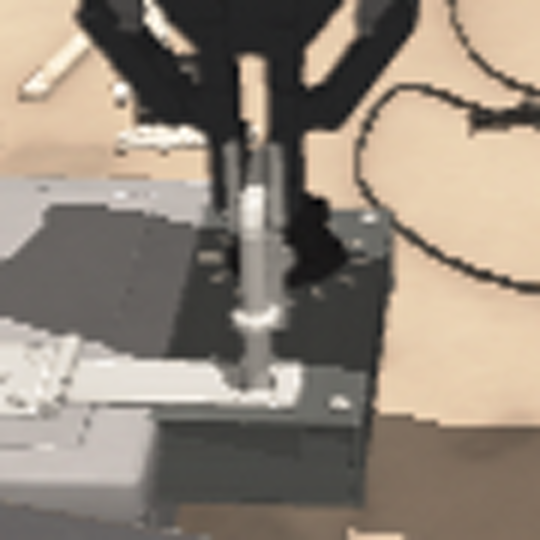

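The crown is between the pads at (255,190) and the legs are sliding straight out. Continuing up.

Emit:
apply_moves:
  plan:
    - [[0,0,0,0,0,-0.01,1],[0,0,0,0,0,-0.02,1],[0,0,0,0,0,-0.03,1],[0,0,0,0,0,-0.04,1],[0,0,0,0,0,-0.055,1],[0,0,0,0,0,-0.08,1],[0,0,0,0,0,-0.11,1],[0,0,0,0,0,-0.14,1],[0,0,0,0,0,-0.165,1],[0,0,0,0,0,-0.18,1],[0,0,0,0,0,-0.185,1],[0,0,0,0,0,-0.185,1]]

```text
clock: 13.83
tcp_pos: [0.5391, -0.0318, 0.2219]
orientation: [2.179, 2.262, 0.002]
contact_force: [0.4, 0.2, -2.2]
grip_width: 0.0078
```

Emit:
apply_moves:
  plan:
    - [[0,0,0,0,0,0,1],[0,0,0,0,0,0,1],[0,0,0,0,0,0,1],[0,0,0,0,0,0,1],[0,0,0,0,0,0,1],[0,0,0,0,0,0,1]]

```text
clock: 14.33
tcp_pos: [0.5387, -0.032, 0.2211]
orientation: [-2.18, -2.262, 0.001]
contact_force: [0.7, -0.3, -2.4]
grip_width: 0.008
```

Run:
```python
from h import *; from bench import r
o=r.get_obs(); print(o["tcp_pos"],o["contact_force"],o["qvel"],o["grip_width"])
import cv2
b=r.grab_frame("side")["pixels"][110:230,160:280]
cv2.imwrite("pics/a6.png",cv2.resize(b,None,fx=4.9,fy=4.9,interpolation=cv2.INTER_CUBIC))
```

```text
[ 0.5387 -0.032   0.2211] [ 0.6714 -0.2532 -2.367 ] [-0.0003 -0.0007 -0.0002  0.0005 -0.002  -0.001  -0.0001] 0.008024068231947169
```

View pics/a6.png

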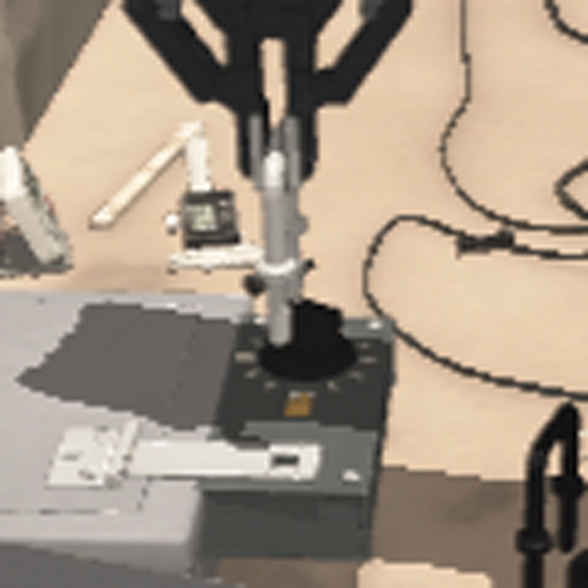

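The shackle hangs upright in the gripper with its crown at (275,165) and its feet free in the air at (280,340). The hasp eye at (287,460) is empty, and the arm is still. Handing in.

```bash
python3 -c "
from bench import r
print(r.hand_in()); o=r.get_obs(); print(o['clock'],o['tcp_pos'],o['grip_width'],o['contact_force'])"
```

```text
the job is handed in; nothing more can be done
None
the job is handed in; nothing more can be done
```

I unlocked the box and handed in at about 14.4 s of the 48 s, with the shackle held in the gripper clear above the lock. `hand_in` gives no verdict.

- **Dial:** I turned it from twelve clockwise to three, let it settle in its click, then turned it back anticlockwise to one and let go. The tool stopped within about 0.6° of three and 0.3° of one. I could not read the dial angle directly. The pictures agree with one o'clock: the bar lies diagonally, though the pointer line could not be read.
- **Shackle:** I drew it straight up with at most about 3 N at the wrist.
- **Last checks:** The shackle hangs upright with its feet in the air and the hasp eye is empty. The crown is about 240 mm above the table, by the tool's height. The wrist carries 2.4 N, close to the shackle's own weight, and the arm is still.
- **Disagreements:**
  - The dial axis was about 1–2 mm off my camera estimate, so I corrected for that before gripping the shackle.
  - The gripper reads 8 mm on the 10 mm bar; I assume the pads give a little.
- **Small parts:** The tool never went near them. The screw is still visible in the last crop, but I did not re-check the nozzle or hex key.

I viewed 10 pictures, including crops.

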